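Index the infrared drying lamp to the next tin

TASK

The tin under the infrared drying lamp is done, so bring the lamp over the open tin on the next place: hook a fingertip under the pull ring of the index pin, lift the pin out of its hole, swing the arm one hole and no further, and let the pin spring fully home in that hole. Do not pinch or force the ring, leave every tin and the brush where it stands, and finish with the finger out of the ring.

Things in the scene. Friction and masses are not known exactly. Their poses are not given: they have to be found in the camera images.
- swing_arm (a joint): Arm angle about the column, rad, anticlockwise from above; 0 as found, pin in the middle one of 5 holes 0.559 (32 deg) apart (0.01 play). One piece: column, boom with lamp on the robot's right, and opposite it, on its left, a flat tail bar with the index pin: ring and lamp swing opposite ways. Stiff (0.15 N m, 1 to 2 N at the ring); stays where left.
- plunger (a joint): Lift of the spring index pin, m: 0 home in a hole, 0.008 when its round tip clears the hole or rides on the plate between holes, 0.016 at the upper stop. The spring presses it down with 5 N at 0, 8 N at the stop. Let go between holes it rides on the plate and snaps down by itself when swung over a hole (pin 10 mm, hole 12 mm).
- ring_centre (a point): Centre of the steel pull ring fixed upright on the pin, 112 mm above the bench when home; inner diameter 50 mm, wire 5 mm. Moves with pin and arm. Axes: x level towards the column (to the robot's right), z up. The ring stands across x, its top leaning 35 deg towards the column: a finger pointing along +x and 35 to 45 deg down goes squarely through it.
- bush_top (a point): Top centre of the pin's steel guide bush (20 mm wide) on the tail bar, 80 mm above the bench, right under the foot of the ring; on the pin's axis, 115 mm from the column's axis. The ring's centre is 16 mm nearer the column (99 mm). The bar is 32 mm wide, its top 24 mm below this point. Axes as the ring's.
- pivot (a point): Point on the upright axis of the swing arm, at the column's foot, 40 mm above the bench; fixed. Axes are the stand's: x from the column to the middle tin place, z up. The column is 26 mm thick (52 mm below 70 mm height) and 240 mm high.
- stand: The lamp stand, fixed to the bench: round grey base, 370 mm in diameter, 8 mm thick; origin under its centre, on the arm's axis. On the robot's left a curved steel index plate with the 5 holes (10 mm thick, its top 40 mm above the bench), on its right 5 round tin places, 145 mm from the axis, one for each hole.
- lamp_centre (a point): Centre of the mouth of the lamp's aluminium shade: 100 mm in diameter, mouth 128 mm above the bench, shade and socket up to 236 mm; 145 mm from the column's axis. x points away from the column.
- tin_open: Aluminium moisture tin without lid, clay lumps in it, 60 mm in diameter, 42 mm high; origin under its centre. It stands on the tin place next to the lamp, nearer to or farther from the robot: the one to be dried next.
- tin_shut: Aluminium tin with its lid on, 65 mm in diameter, 47 mm high, on the tin place at the lamp's other side; origin under its centre. Leave it.
- tin_dried: Aluminium tin with its lid on, 65 mm in diameter, 47 mm high, under the lamp at the start; origin under its centre. Leave it.
- tin_spare: Aluminium tin with its lid on, 65 mm in diameter, 47 mm high, on the bench, left of and beyond the stand; origin under its centre. Leave it.
- brush: Sieve brush, 180 mm long, lying on the bench, right of the stand; origin under its middle, x along it. Leave it.

How it is judged:
By the outcome, as a careful person would: the job done as asked, in the order asked, and still so for the second after the job is handed in, with the robot touching nothing.
It also fails if it takes over 54 s, if anything falls off the work surface, if the arm or the gripper's body presses on something with over 40 N, if the wrist force passes 120 N, or if a joint passes its speed limit or range.

ROBOT

A 7-joint arm with a two-finger parallel gripper is mounted at the origin on the work surface. World frame = base frame: x ahead of the robot, y to its left, z up, the work surface at z = 0. Lengths are in m, angles in rad, forces in N, time in s.
With the tool pointing down it reaches from about 0.4 to 0.875 m from the base axis. Payload 19.3 kg.
Tool frame: the origin (TCP) lies midway between the tips of the shut fingers; the grasp point (between the pads) lies bot.grip_point_offset behind it (bot.grip_point_offset is the distance from the TCP to the grasp point, in m); z points along the fingers, y is the direction in which the jaws open and shut (so a half turn about z gives the same grasp; the last joint's range is limited). The gripper opens to 85 mm and grips with 20 to 120 N. Pads are 22 mm wide; open, the fingers measure 114 mm over their backs; the gripper's body (76 mm by 85 mm) begins 54 mm behind the grasp point. The pads swing forward as they close: fully open they stand 13 mm farther back than shut.
Start: joints at [-1.308, 0.521, -0.036, 1.599, 0.021, 1.021, -0.113], TCP at [0.204, 0.591, 0.231] pointing down, gripper open.
Joint ranges: [-2.91, 2.91], [-0.3, 2.13], [-1.5, 1.42], [0.17, 2.43], [-1.26, 4.41], [0.16, 1.93], [-2.52, 2.52]. Speed limits (rad/s): [1.89, 1.89, 2.39, 2.39, 3.01, 3.01, 3.01].

INTERFACE

Orientations are given as [roll, pitch, yaw] about the fixed x, y, z axes, in that order (R = Rz(yaw) Ry(pitch) Rx(roll)).
In Python, from workcell import bot gives the robot as it stands.
- The arm moves only by the tool servo_tool, never from a script. Its argument "rows" is a list that holds one entry, the list of rows, each a list of 6 numbers: the shift along the tool's x, y, z in cm, then the turn, a rotation vector about the tool's x, y, z in degrees. A call has 1 to 5 rows; each row shifts and turns the commanded pose from where the row before left it, along the tool's axes as they then stand; what a row does not reach is not made up. A row lasts 1/8 s, in which the tool goes at most 62.5 mm and 10.7 degrees, less where a joint would pass 70% of its speed; a pose out of reach is approached as far as the arm can. A call is refused whole if a number of a shift passes 6.25 or a number of a turn 10.7, either way. A call with a gripper value outside its range is refused whole. "grip" is the opening, from -1 (shut) to 1 (fully open), so that 0 is half open, set as the call begins (left out, the last holds). The fingers move at their own pace and stop on an object; "squeeze" is the grip in N (left out, the last holds). Time passes only in rows, so rows that do not move let the fingers close. It gives the time, the measured TCP pose, the force and the opening at its end, in the units of the state.
- bot.observe(): the state, without advancing time (a new reading comes with each control period).
- bot.grab_frame(name): name is "side" or "top" or "wrist"; returns a dict with "image" (400x640x3 uint8, red, green, blue), "K" (3x3 intrinsics, pixels), "R" (3x3) and "t" (3): a world point X has camera coordinates R X + t; the wrist camera has in their place "mount" (4x4, takes a point from camera to tool coordinates, whose origin is the TCP and whose axes are the flange's). Camera axes: x right, y down, z forward; pixel columns grow to the right and rows downward; lengths in m; the calibration is good to about 2 mm. The wrist camera is an equidistant fisheye: a pixel r from the principal point sees the ray r / f radians off the axis. A picture is of the moment at which its call begins: read the wrist's pose just before it. There is no depth.
- bot.job_done(): hands the job in, once; it reports no verdict.
The state is a dict: "clock": time; "qpos": joint angles; "qd": joint speeds; "joint_efforts": joint torques, N m; "position": TCP position; "tool_rot": TCP orientation; "force": force on the tool from outside, world axes, zero at the start; "moment": the same for the moment, N m; "grip_width": finger opening in m.
Only numpy, scipy, OpenCV 4.12 (cv2) and the standard library are available. Lean on these libraries where they do the work, as an engineer would, in place of code of your own. Each camera call takes 0.05 s, during which the arm holds its last target.

## Working session

There is one attempt and no reset: what is moved stays moved. The work goes in short steps, Python scripts to look and compute and a tool call to move; the robot and the scene stay as the last step left them, time stands still between calls to the robot, and variables do not carry over. Pictures are saved under pics/ and viewed, and the job is handed in when it is done.

Besides the shell and the picture viewer there is one more tool, called after "Call:" as a command line: name --argument value ..., lists and objects as JSON in quotes. servo_tool: Moves the arm, as the interface text tells. Its arguments: {"type":"object","properties":{"rows":{"type":"array"},"grip":{"type":"number"},"squeeze":{"type":"number"}},"required":["rows"]}

```bash
ls; mkdir -p pics
python3 - <<'E'
from workcell import bot
import cv2
s=bot.observe();print(s['clock'],s['position'],s['tool_rot'],s['grip_width'],bot.grip_point_offset)
for n in ['side','top','wrist']:
    f=bot.grab_frame(n); cv2.imwrite(f'pics/{n}0.png',f['image'][:,:,::-1])
    print(n,f['K'].tolist() if hasattr(f['K'],'tolist') else f['K']); print(f.get('R'),f.get('t'),f.get('mount'))
E
```

```text
pics
0.0 [0.2041155  0.59036706 0.23073007] [-3.14044498e+00  8.13530271e-05  2.80877011e+00] 0.08546138523636364 0.0187
side [[391.41262253624257, 0.0, 316.79843288490713], [0.0, 391.41262253624257, 195.33357636219623], [0.0, 0.0, 1.0]]
[[ 0.77738989 -0.62881339  0.01608332]
 [-0.29858587 -0.39139925 -0.87043271]
 [ 0.55363475  0.67186334 -0.49202461]] [-0.4628406   0.2662829   0.76879166] None
top [[461.50607278115433, 0.0, 319.30945126269467], [0.0, 461.50607278115433, 199.19081021439112], [0.0, 0.0, 1.0]]
[[ 0.008043   -0.99960322  0.02699479]
 [-0.98528907 -0.01253054 -0.17043603]
 [ 0.17070666 -0.02522685 -0.9849989 ]] [-0.02785912  0.55920277  1.24297856] None
wrist [[309.70691628693146, 0.0, 314.1033494844134], [0.0, 309.70691628693146, 206.77307406455097], [0.0, 0.0, 1.0]]
None None [[ 1.68623033e-04 -9.63173669e-01 -2.68879999e-01  6.83858810e-02]
 [ 9.99999867e-01  3.13646936e-05  5.14777461e-04 -2.98824039e-04]
 [-4.87386757e-04 -2.68880050e-01  9.63173547e-01 -1.42369315e-01]
 [ 0.00000000e+00  0.00000000e+00  0.00000000e+00  1.00000000e+00]]
```

View pics/side0.png

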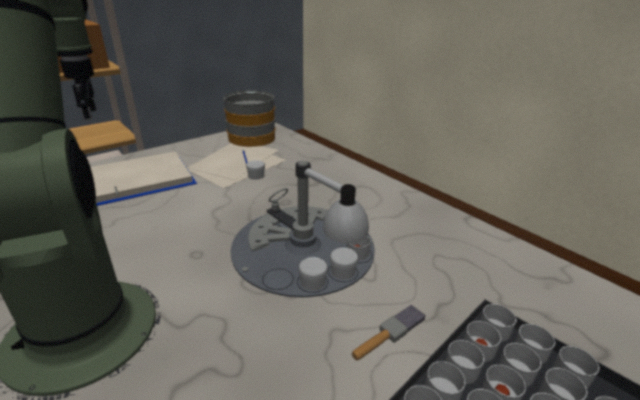

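View pics/top0.png

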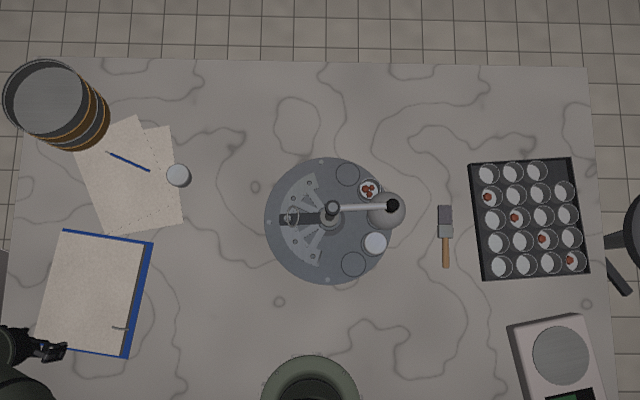

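View pics/wrist0.png

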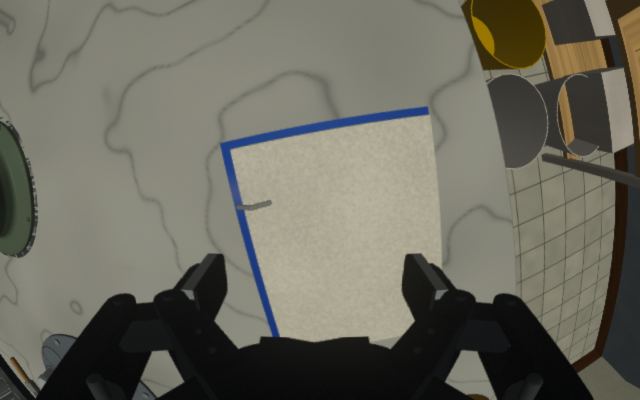

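Run:
```python
import cv2
a=cv2.imread('pics/top0.png')[150:290,260:410]; cv2.imwrite('pics/top0z.png',cv2.resize(a,None,fx=4,fy=4,interpolation=cv2.INTER_CUBIC))
a=cv2.imread('pics/side0.png')[150:300,225:385]; cv2.imwrite('pics/side0z.png',cv2.resize(a,None,fx=4,fy=4,interpolation=cv2.INTER_CUBIC))
```

```text
(no output)
```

View pics/top0z.png

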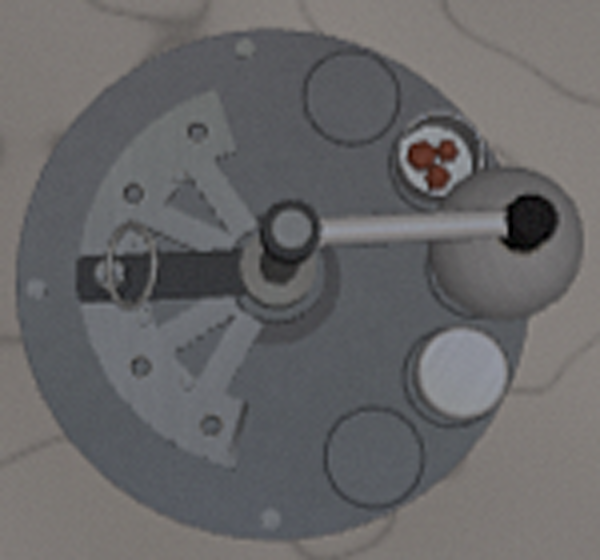

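View pics/side0z.png

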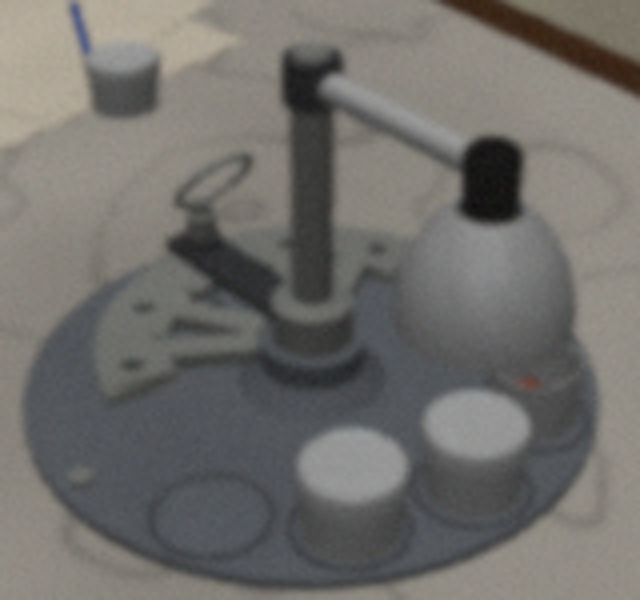

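```bash
cat > h.py <<'E'
import numpy as np, cv2
from scipy.spatial.transform import Rotation as Ro
CAM={}
def cast(f,px,z):
    d=f['R'].T@np.linalg.solve(f['K'],[px[0],px[1],1.]); o=-f['R'].T@f['t']
    return o+d*(z-o[2])/d[2]
def ray(f,px):
    d=f['R'].T@np.linalg.solve(f['K'],[px[0],px[1],1.]); return -f['R'].T@f['t'], d/np.linalg.norm(d)
def tri(r1,r2):
    A=sum(np.eye(3)-np.outer(d,d) for o,d in(r1,r2)); b=sum((np.eye(3)-np.outer(d,d))@o for o,d in(r1,r2))
    p=np.linalg.solve(A,b); return p,[np.linalg.norm((np.eye(3)-np.outer(d,d))@(p-o)) for o,d in (r1,r2)]
def proj(f,X):
    c=f['R']@np.asarray(X)+f['t']; p=f['K']@c; return p[:2]/p[2]
E
python3 - <<'E'
from h import *
from workcell import bot
T=bot.grab_frame('top');S=bot.grab_frame('side')
t=lambda x,y:(260+(x-1.5)/4,150+(y-1.5)/4); s=lambda x,y:(225+(x-1.5)/4,150+(y-1.5)/4)
# base ellipse in both
for nm,f,roi in(('top',T,None),('side',S,None)):
    im=f['image'];
hol=[cast(T,t(*p),0.04)[:2] for p in[(198,130),(134,192),(140,365),(210,425)]]
print('holes',np.round(hol,4))
pl=[cast(T,t(*p),0.008)[:2] for p in[(351,98),(373,457)]]; print('places',np.round(pl,4))
rim=np.array([cast(T,t(*p),0.008)[:2] for p in[(271,28),(18,284),(271,541),(90,100),(90,465),(430,85),(430,488)]])
A=np.c_[2*rim,np.ones(len(rim))]; c=np.linalg.lstsq(A,(rim**2).sum(1),rcond=None)[0]; print('rim c',c[:2],np.sqrt(c[2]+c[:2]@c[:2]))
H=np.array(hol);A=np.c_[2*H,np.ones(4)];c=np.linalg.lstsq(A,(H**2).sum(1),rcond=None)[0]; print('holes c',c[:2],np.sqrt(c[2]+c[:2]@c[:2]))
print('coltop top',cast(T,t(290,228),0.24),'side',cast(S,s(313,54),0.24))
r=tri(ray(T,t(131,266)),ray(S,s(214,181)));print('ring',r)
print('ring top z=.112',cast(T,t(131,266),.112),cast(S,s(214,181),.112))
print('bush',cast(T,t(108,272),.08), cast(S,s(201,218),.08))
print('lampsocket',cast(T,t(530,220),.236),cast(S,s(495,150),.236))
print('open tin',cast(T,t(437,163),.042))
print('tindried/shut',cast(T,t(462,372),.047))
E
```

```text
holes [[ 0.6096  0.007 ]
 [ 0.5645  0.0515]
 [ 0.4429  0.0452]
 [ 0.4021 -0.0037]]
places [[ 0.6418 -0.1045]
 [ 0.3823 -0.1194]]
rim c [ 0.50843474 -0.04838721] 0.18459687997988788
holes c [ 0.50862015 -0.05081367] 0.11642010665691903
coltop top [ 0.50874716 -0.04770416  0.24      ] side [ 0.50737266 -0.0519329   0.24      ]
ring (array([0.50258253, 0.05001468, 0.11232651]), [np.float64(0.0004726705710641859), np.float64(0.0004726705710640865)])
ring top z=.112 [0.50221196 0.05025728 0.112     ] [0.50335307 0.05033885 0.112     ]
bush [0.5022611  0.06676815 0.08      ] [0.49920238 0.06150795 0.08      ]
lampsocket [ 0.51597733 -0.19151154  0.236     ] [ 0.51640266 -0.19518828  0.236     ]
open tin [ 0.58767173 -0.16232941  0.042     ]
tindried/shut [ 0.43977419 -0.17747409  0.047     ]
```

```bash
cat >> h.py <<'E'
PIV=np.array([0.508,-0.049]); 
def target(theta, back=0., up=0., dz=0., pitch=40., R0=0.099, flip=1, psi0=np.deg2rad(93.2), zc=.112):
    """tool pose: tip at ring centre (arm turned theta), shifted `up` vertically, advanced -back along tool z"""
    a=psi0+theta; tail=np.array([np.cos(a),np.sin(a),0]); X=-tail
    p=np.deg2rad(pitch); z=np.cos(p)*X-np.sin(p)*np.array([0,0,1.])
    y=np.cross(z,[0,0,-1.]); y/=np.linalg.norm(y); 
    if y[0]*flip<0: y=-y
    x=np.cross(y,z); R=np.c_[x,y,z]
    P=np.r_[PIV,0]+R0*tail+[0,0,zc+up]-back*z
    return P,R
def rows(P0,R0,P1,R1,n):
    """rows (cm, deg) in tool axes"""
    rv=Ro.from_matrix(R0.T@R1).as_rotvec()/n; out=[];P=P0.copy();R=R0.copy()
    for i in range(n):
        Pn=P0+(P1-P0)*(i+1)/n
        out.append(np.r_[R.T@(Pn-P)*100,np.rad2deg(rv)]); R=R@Ro.from_rotvec(rv).as_matrix();P=Pn
    return np.array(out)
def pose(s): return np.array(s['position']),Ro.from_euler('xyz',s['tool_rot']).as_matrix()
E
python3 - <<'E'
from h import *
from workcell import bot
s=bot.observe();P,R=pose(s);print(R.round(3))
for fl in(1,-1):
    P1,R1=target(0,back=.15,flip=fl);print(P1,Ro.from_matrix(R.T@R1).as_rotvec(degrees=True))
P1,R1=target(0,back=.2,flip=1)
np.set_printoptions(suppress=True,precision=2)
print(P1);print(rows(P,R,P1,R1,12))
E
```

```text
[[-0.945  0.327 -0.   ]
 [ 0.327  0.945 -0.   ]
 [-0.    -0.    -1.   ]]
[0.49605941 0.16457314 0.20841814] [ 29.43660364 -43.87750948  63.18423182]
[0.49605941 0.16457314 0.20841814] [  48.49656264   32.53544036 -104.05332878]
[0.49 0.2  0.24]
[[-3.34 -2.27 -0.08  2.45 -3.66  5.27]
 [-3.53 -1.95  0.23  2.45 -3.66  5.27]
 [-3.67 -1.6   0.54  2.45 -3.66  5.27]
 [-3.75 -1.23  0.83  2.45 -3.66  5.27]
 [-3.78 -0.84  1.12  2.45 -3.66  5.27]
 [-3.76 -0.44  1.39  2.45 -3.66  5.27]
 [-3.69 -0.03  1.64  2.45 -3.66  5.27]
 [-3.56  0.38  1.86  2.45 -3.66  5.27]
 [-3.38  0.78  2.06  2.45 -3.66  5.27]
 [-3.15  1.17  2.22  2.45 -3.66  5.27]
 [-2.88  1.55  2.36  2.45 -3.66  5.27]
 [-2.57  1.9   2.46  2.45 -3.66  5.27]]
```

Call:
servo_tool --rows '[[[-3.3,-2.3,-0.1,2.5,-3.7,5.3],[-3.5,-2.0,0.2,2.5,-3.7,5.3],[-3.7,-1.6,0.5,2.5,-3.7,5.3],[-3.7,-1.2,0.8,2.5,-3.7,5.3]]]' --grip -1

```text
clock: 0.75
position: [0.3003, 0.4602, 0.2361]
tool_rot: [-3.015, 0.286, 2.451]
force: [0.1, -0.4, -0.4]
grip_width: 0.0124
```

```bash
cat > st.py <<'E'
from h import *
from workcell import bot
np.set_printoptions(suppress=True,precision=3)
s=bot.observe()
print(s['clock'],'q',np.array(s['qpos']),'P',np.array(s['position']),np.rad2deg(s['tool_rot']),'F',np.array(s['force']),'M',np.array(s['moment']),s['grip_width'])
E
python3 st.py
```

```text
0.75 q [-1.346  0.51   0.164  1.669  0.162  1.186 -0.41 ] P [0.3   0.46  0.236] [-172.743   16.4    140.431] F [ 0.063 -0.422 -0.427] M [0.325 0.137 0.009] 0.01240929020847965
```

Run:
```python
from h import *
from workcell import bot
np.set_printoptions(suppress=True,precision=1)
s=bot.observe();P,R=pose(s)
P1,R1=target(0,back=.2,flip=1)
print(rows(P,R,P1,R1,8))
```

```text
[[-3.8 -0.8  1.2  2.4 -3.6  5.2]
 [-3.7 -0.4  1.4  2.4 -3.6  5.2]
 [-3.7  0.   1.7  2.4 -3.6  5.2]
 [-3.5  0.4  1.9  2.4 -3.6  5.2]
 [-3.4  0.8  2.1  2.4 -3.6  5.2]
 [-3.1  1.2  2.2  2.4 -3.6  5.2]
 [-2.9  1.6  2.4  2.4 -3.6  5.2]
 [-2.5  1.9  2.5  2.4 -3.6  5.2]]
```

Call:
servo_tool --rows '[[[-3.8,-0.8,1.2,2.4,-3.6,5.2],[-3.7,-0.4,1.4,2.4,-3.6,5.2],[-3.7,0,1.7,2.4,-3.6,5.2],[-3.5,0.4,1.9,2.4,-3.6,5.2]]]'

```text
clock: 1.25
position: [0.3975, 0.3318, 0.2371]
tool_rot: [-2.999, 0.587, 2.093]
force: [0.8, -0.3, -0.4]
grip_width: 0.0001
```

```bash
python3 st.py
python3 - <<'E'
from h import *
from workcell import bot
np.set_printoptions(suppress=True,precision=1)
s=bot.observe();P,R=pose(s)
P1,R1=target(0,back=.2,flip=1)
print(rows(P,R,P1,R1,4))
E
```

```text
1.25 q [-1.3    0.594  0.346  1.683  0.266  1.308 -0.615] P [0.397 0.332 0.237] [-171.84    33.633  119.924] F [ 0.762 -0.28  -0.397] M [ 0.606  0.129 -0.016] 7.126792849600605e-05
[[-3.4  0.8  2.1  2.5 -3.6  5.3]
 [-3.2  1.2  2.2  2.5 -3.6  5.3]
 [-2.9  1.5  2.4  2.5 -3.6  5.3]
 [-2.6  1.9  2.5  2.5 -3.6  5.3]]
```

Call:
servo_tool --rows '[[[-3.4,0.8,2.1,2.5,-3.6,5.3],[-3.2,1.2,2.2,2.5,-3.6,5.3],[-2.9,1.5,2.4,2.5,-3.6,5.3],[-2.6,1.9,2.5,2.5,-3.6,5.3],[0,0,0,0,0,0]]]'

```text
clock: 1.88
position: [0.495, 0.1997, 0.2393]
tool_rot: [-3.14, 0.872, 1.621]
force: [-1.1, 1.2, 0.5]
grip_width: 0.0
```

```bash
python3 st.py
python3 - <<'E'
from h import *
from workcell import bot
np.set_printoptions(suppress=True,precision=2)
s=bot.observe();P,R=pose(s)
for n in ['side','top','wrist']:
    f=bot.grab_frame(n); cv2.imwrite(f'pics/{n}1.png',f['image'][:,:,::-1])
P1,R1=target(0,back=.06,flip=1)
print(P1,rows(P,R,P1,R1,4))
E
```

```text
1.875 q [-1.163  0.768  0.525  1.609  0.326  1.406 -0.764] P [0.495 0.2   0.239] [-179.921   49.953   92.89 ] F [-1.084  1.17   0.461] M [0.825 0.075 0.045] 5.925909572313848e-06
[0.5  0.1  0.15] [[ 0.02 -0.    3.42 -0.08 -0.01 -0.05]
 [ 0.03 -0.01  3.42 -0.08 -0.01 -0.05]
 [ 0.03 -0.01  3.42 -0.08 -0.01 -0.05]
 [ 0.03 -0.02  3.42 -0.08 -0.01 -0.05]]
```

View pics/wrist1.png

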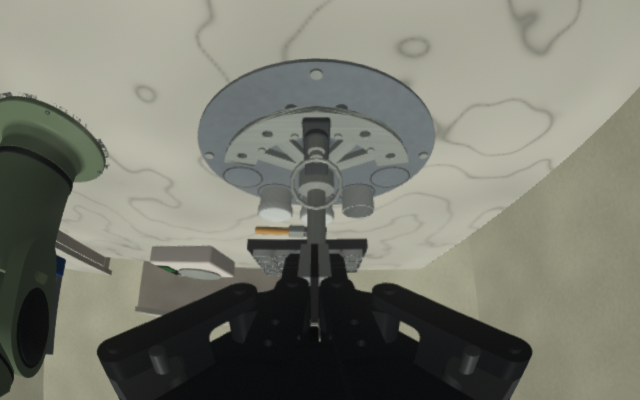

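View pics/side1.png

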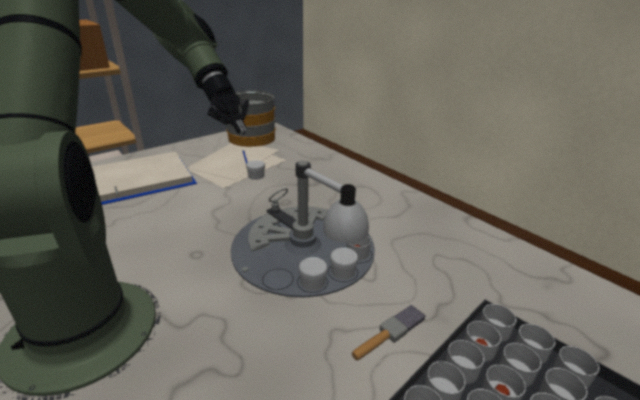

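View pics/top1.png

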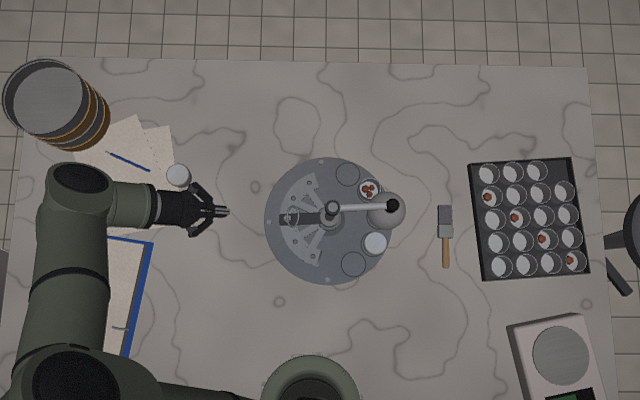

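```bash
cat >> h.py <<'E'
def wproj(f,P,R,X):
    M=f['mount']; Xt=R.T@(np.asarray(X)-P); c=M[:3,:3].T@(Xt-M[:3,3]); r=np.hypot(c[0],c[1]); th=np.arctan2(r,c[2])
    return np.array([f['K'][0,2]+f['K'][0,0]*th*c[0]/r, f['K'][1,2]+f['K'][1,1]*th*c[1]/r])
def wray(f,P,R,px):
    M=f['mount']; u=np.array([(px[0]-f['K'][0,2])/f['K'][0,0],(px[1]-f['K'][1,2])/f['K'][1,1]]); th=np.linalg.norm(u)
    c=np.r_[u/th*np.sin(th),np.cos(th)]; return P+R@M[:3,3], R@(M[:3,:3]@c)
E
python3 - <<'E'
from h import *
from workcell import bot
np.set_printoptions(suppress=True,precision=4)
s=bot.observe();P,R=pose(s)
f=bot.grab_frame('wrist')
print('tcp',wproj(f,P,R,P)); 
P1,R1=target(0);print('ring pred',wproj(f,P,R,P1))
a=f['image'][120:320,230:400,::-1]; cv2.imwrite('pics/wrist1z.png',cv2.resize(a,None,fx=3.5,fy=3,interpolation=cv2.INTER_CUBIC)[:, :])
cv2.imwrite('pics/wrist1z.png',cv2.resize(a,None,fx=3,fy=3,interpolation=cv2.INTER_CUBIC))
E
```

```text
tcp [314.6931 260.9825]
ring pred [314.9605 185.1795]
```

View pics/wrist1z.png

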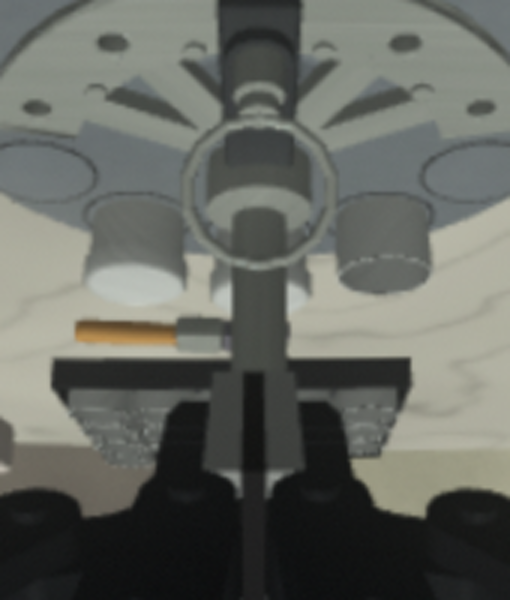

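Call:
servo_tool --rows '[[[0,0.1,3.4,0,0,0],[0.1,0,3.4,0,0,0],[0,0,3.4,0,0,0],[0,0,3.4,0,0,0],[0,0,0,0,0,0]]]'

```text
clock: 2.7
position: [0.4995, 0.0981, 0.1506]
tool_rot: [-3.137, 0.869, 1.628]
force: [0.5, 0.9, 0.8]
grip_width: 0.0003
```

```bash
python3 st.py
python3 - <<'E'
from h import *
from workcell import bot
np.set_printoptions(suppress=True,precision=4)
s=bot.observe();P,R=pose(s)
f=bot.grab_frame('wrist')
P1,R1=target(0);print('ring pred',wproj(f,P,R,P1)); print('ahead in tool', R.T@(P1-P))
a=f['image'][120:320,230:400,::-1]; cv2.imwrite('pics/wrist2z.png',cv2.resize(a,None,fx=3,fy=3,interpolation=cv2.INTER_CUBIC))
f=bot.grab_frame('side');a=f['image'][100:300,205:385,::-1]; cv2.imwrite('pics/side2z.png',cv2.resize(a,None,fx=3,fy=3,interpolation=cv2.INTER_CUBIC))
E
```

```text
2.7 q [-1.068  0.829  0.526  1.819  0.377  1.102 -0.804] P [0.5   0.098 0.151] [-179.709   49.802   93.282] F [0.452 0.858 0.786] M [ 0.765  0.068 -0.076] 0.00027556918331695854
ring pred [315.2181 224.8186]
ahead in tool [-0.0018  0.0005  0.0618]
```

View pics/wrist2z.png

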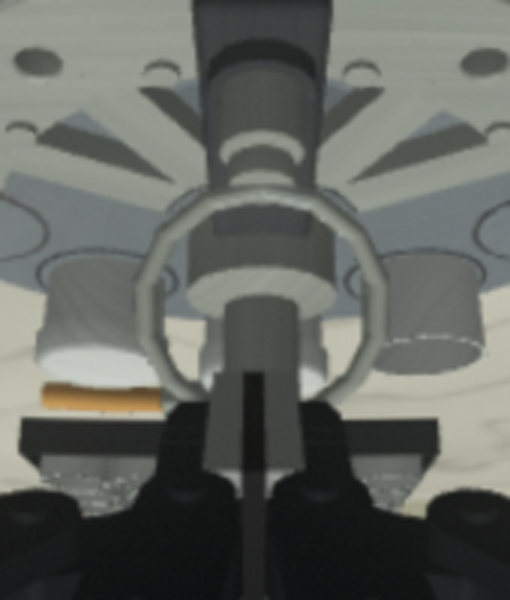

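View pics/side2z.png

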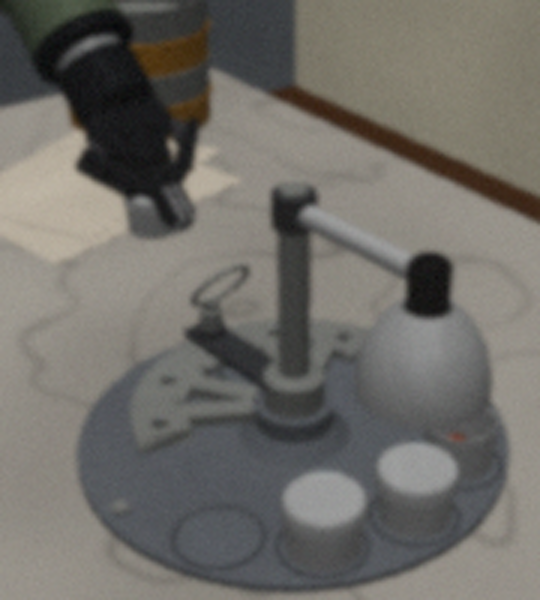

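Call:
servo_tool --rows '[[[0,0.1,2.0,0,0,0],[0,0,2.0,0,0,0],[0,0,1.5,0,0,0],[0,0,1.0,0,0,0],[0,0,0,0,0,0]]]'

```text
clock: 3.42
position: [0.504, 0.0497, 0.109]
tool_rot: [-3.139, 0.869, 1.627]
force: [0.5, 0.3, 0.5]
grip_width: -0.0001
```

```bash
cat > look.py <<'E'
import sys
from h import *
from workcell import bot
np.set_printoptions(suppress=True,precision=4)
n=sys.argv[1]; th=float(sys.argv[2]) if len(sys.argv)>2 else 0
s=bot.observe();P,R=pose(s)
print(s['clock'],'F',np.array(s['force']),'q',np.array(s['qpos']).round(2),'rot',np.rad2deg(s['tool_rot']))
P1,R1=target(th);print('ring centre in tool (mm)', R.T@(P1-P)*1000)
w=bot.grab_frame('wrist')['image'][120:320,230:400,::-1]
sd=bot.grab_frame('side')['image'][140:280,225:385,::-1]
t=bot.grab_frame('top')['image'][150:290,260:410,::-1]
r=lambda a,h:cv2.resize(a,(int(a.shape[1]*h/a.shape[0]),h),interpolation=cv2.INTER_CUBIC)
cv2.imwrite(f'pics/c{n}.png',np.vstack([np.hstack([r(w,299),r(sd,299)]), r(t,299*1)[:, :].repeat(1,1) if 0 else np.pad(r(t,299),((0,0),(0,max(0,r(w,299).shape[1]+r(sd,299).shape[1]-r(t,299).shape[1])),(0,0)))]))
E
python3 look.py 3
```

```text
3.425 F [0.4849 0.3434 0.5032] q [-1.01  0.89  0.53  1.89  0.41  0.96 -0.83] rot [-179.8389   49.7651   93.2161]
ring centre in tool (mm) [-2.1179 -1.4724 -2.1119]
```

View pics/c3.png

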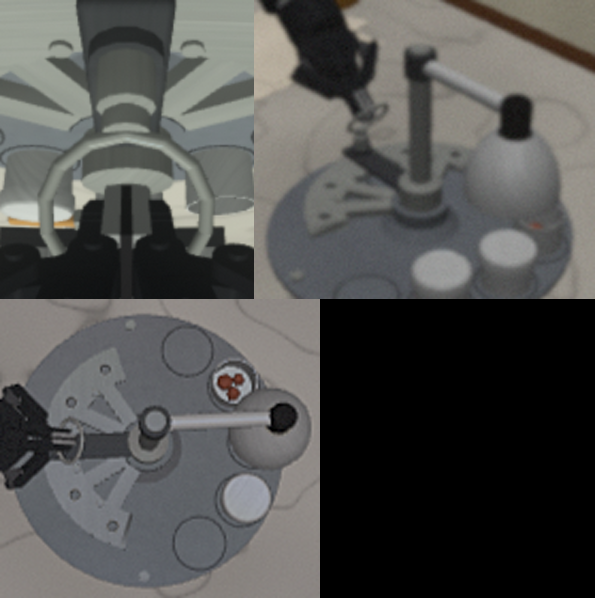

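Call:
servo_tool --rows '[[[0,0,0.9,0,0,0],[0,0,0.8,0,0,0],[0,0,0,0,0,0]]]'

```text
clock: 3.95
position: [0.5044, 0.036, 0.0978]
tool_rot: [-3.138, 0.869, 1.627]
force: [-1.1, 0.6, 0.6]
grip_width: 0.0001
```

Call:
servo_tool --rows '[[[-0.31,0,-0.26,0,0,0],[-0.31,0,-0.26,0,0,0],[0,0,0,0,0,0]]]'

```text
clock: 4.32
position: [0.5049, 0.0369, 0.1066]
tool_rot: [-3.14, 0.868, 1.626]
force: [0.5, 0.3, 0.2]
grip_width: -0.0001
```

```bash
python3 look.py 4
```

```text
4.325 F [0.4567 0.2672 0.2042] q [-1.    0.89  0.54  1.9   0.42  0.93 -0.82] rot [-179.9136   49.7205   93.1712]
ring centre in tool (mm) [  4.299   -1.6984 -13.4121]
```

View pics/c4.png

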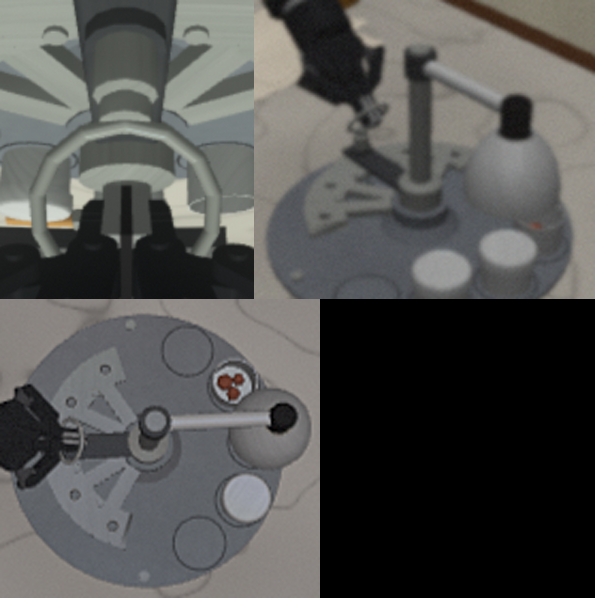

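Call:
servo_tool --rows '[[[0,0,0.6,0,0,0],[-0.31,0,-0.26,0,0,0],[-0.31,0,-0.26,0,0,0],[0,0,0,0,0,0]]]'

```text
clock: 4.97
position: [0.505, 0.0323, 0.1107]
tool_rot: [-3.14, 0.868, 1.626]
force: [0.0, -1.2, -0.6]
grip_width: -0.0003
```

Call:
servo_tool --rows '[[[-0.15,0,-0.13,0,0,0],[0,0,0,0,0,0]]]'

```text
clock: 5.22
position: [0.5049, 0.0324, 0.1122]
tool_rot: [-3.139, 0.868, 1.627]
force: [-0.0, 1.0, -6.4]
grip_width: -0.0002
```

Call:
servo_tool --rows '[[[-0.15,0,-0.13,0,0,0],[0,0,0,0,0,0]]]'

```text
clock: 5.48
position: [0.5049, 0.0324, 0.1143]
tool_rot: [-3.139, 0.868, 1.627]
force: [0.3, 2.2, -7.1]
grip_width: 0.0001
```

Call:
servo_tool --rows '[[[-0.15,0,-0.13,0,0,0],[0,0,0,0,0,0]]]'

```text
clock: 5.72
position: [0.505, 0.0323, 0.1164]
tool_rot: [-3.139, 0.868, 1.627]
force: [-0.3, 2.1, -6.5]
grip_width: -0.0001
```

Call:
servo_tool --rows '[[[-0.23,0,-0.19,0,0,0],[-0.23,0,-0.19,0,0,0],[0,0,0,0,0,0]]]'

```text
clock: 6.1
position: [0.5049, 0.0322, 0.1225]
tool_rot: [-3.139, 0.868, 1.627]
force: [-0.8, 2.2, -6.8]
grip_width: 0.0002
```

```bash
python3 look.py 5
```

```text
6.1 F [-0.8179  2.1875 -6.8034] q [-1.    0.86  0.55  1.91  0.43  0.95 -0.81] rot [-179.8733   49.7317   93.1953]
ring centre in tool (mm) [19.4332 -1.5048 -6.7404]
```

View pics/c5.png

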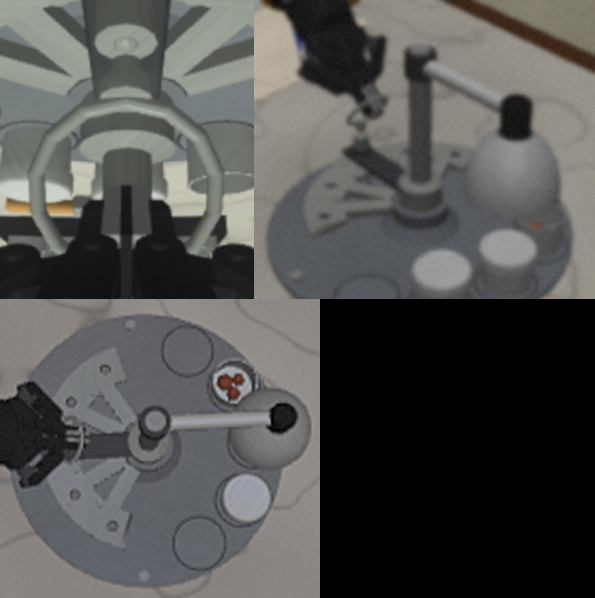

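```bash
cat > sw.py <<'E'
import sys
from h import *
from workcell import bot
np.set_printoptions(suppress=True,precision=3)
d=np.deg2rad(float(sys.argv[1]));P,R=pose(bot.observe())
Z=Ro.from_rotvec([0,0,d]).as_matrix();p=np.r_[PIV,0]
P1=p+Z@(P-p);R1=Z@R
print('row',R.T@(P1-P)*100,Ro.from_matrix(R.T@R1).as_rotvec(degrees=True)); print('radius',np.linalg.norm((P-p)[:2]),'ang',np.rad2deg(np.arctan2((P-p)[1],(P-p)[0])))
E
python3 sw.py 4
```

```text
row [-0.006 -0.567  0.009] [-3.053 -0.006 -2.585]
radius 0.0812598807769166 ang 92.15438383067595
```

Call:
servo_tool --rows '[[[0,-0.57,0.01,-3.05,0,-2.58],[0,-0.57,0.01,-3.05,0,-2.58],[0,0,0,0,0,0]]]'

```text
clock: 6.62
position: [0.4927, 0.0309, 0.1223]
tool_rot: [-3.137, 0.869, 1.768]
force: [-2.7, 2.7, -7.6]
grip_width: -0.0001
```

```bash
python3 look.py 6 0.14; python3 sw.py 4
```

```text
6.625 F [-2.6885  2.6689 -7.5775] q [-1.07  0.83  0.57  2.02  0.53  0.83 -0.83] rot [-179.7607   49.764   101.2727]
ring centre in tool (mm) [19.228  -0.5761 -6.839 ]
row [-0.006 -0.567  0.008] [-3.052 -0.005 -2.585]
radius 0.08129671564835314 ang 99.9843720536504
```

View pics/c6.png

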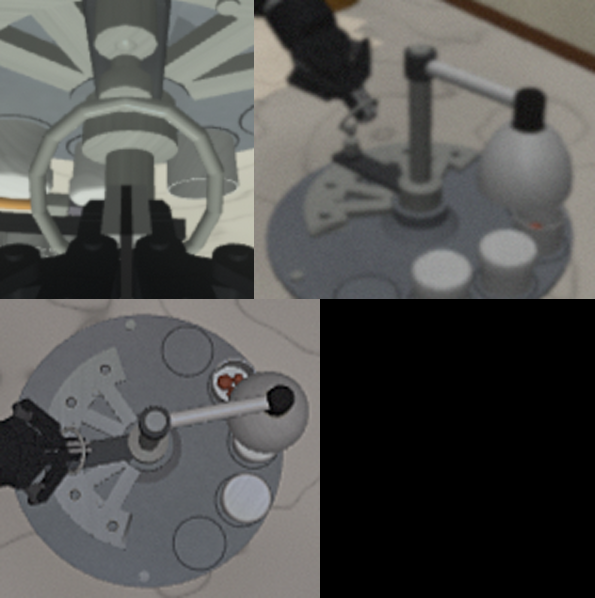

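Call:
servo_tool --rows '[[[0,-0.57,0.01,-3.05,0,-2.58],[0,-0.57,0.01,-3.05,0,-2.58],[0,-0.57,0.01,-3.05,0,-2.58],[0,-0.57,0.01,-3.05,0,-2.58],[0,0,0,0,0,0]]]'

```text
clock: 7.4
position: [0.4717, 0.0237, 0.1221]
tool_rot: [-3.139, 0.869, 2.045]
force: [-4.7, 2.8, -8.0]
grip_width: 0.0002
```

```bash
python3 look.py 7 0.42; python3 sw.py 4
```

```text
7.4 F [-4.7361  2.7638 -8.0326] q [-1.22  0.81  0.66  2.25  0.79  0.56 -0.95] rot [-179.8325   49.767   117.1485]
ring centre in tool (mm) [19.2069 -1.0864 -6.9999]
row [-0.005 -0.568  0.006] [-3.052 -0.002 -2.586]
radius 0.08131534077964231 ang 115.7988136160545
```

View pics/c7.png

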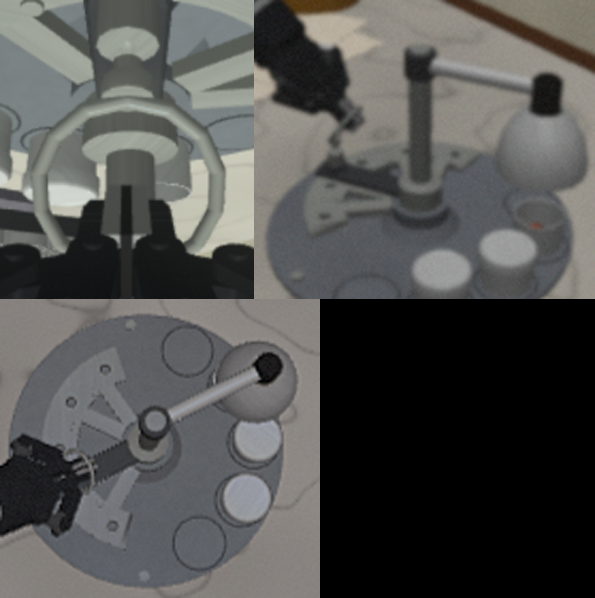

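```bash
cat > ang.py <<'E'
from h import *
from workcell import bot
def sock(im,f):
    g=im.astype(int).max(2); m=np.zeros_like(g,np.uint8); m[150:250,355:420]=(g[150:250,355:420]<40)
    n,l,st,c=cv2.connectedComponentsWithStats(m); k=1+np.argmax(st[1:,4]); X=cast(f,c[k],.225); d=X[:2]-PIV
    return np.rad2deg(np.arctan2(d[1],d[0])),np.linalg.norm(d),st[k,4]
f=bot.grab_frame('top'); a0=sock(cv2.imread('pics/top0.png')[:,:,::-1],f); a1=sock(f['image'],f)
print(a0,a1,'swing deg',a1[0]-a0[0], 'rad',np.deg2rad(a1[0]-a0[0]))
E
python3 ang.py; python3 st.py
```

```text
(np.float64(-86.71555440928267), np.float64(0.14424888485312984), np.int32(134)) (np.float64(-62.768159877754876), np.float64(0.14488057153096717), np.int32(127)) swing deg 23.9473945315278 rad 0.4179608818492451
7.6 q [-1.221  0.808  0.662  2.248  0.786  0.556 -0.952] P [0.473 0.024 0.122] [-179.954   49.71   117.018] F [-3.524  2.789 -8.073] M [ 2.244  1.327 -0.255] 1.3595499560043212e-05
```

Call:
servo_tool --rows '[[[0,-0.57,0.01,-3.05,0,-2.58],[0,-0.43,0.01,-2.29,0,-1.94],[0,0,0,0,0,0]]]'

```text
clock: 7.98
position: [0.4632, 0.0188, 0.122]
tool_rot: [-3.139, 0.869, 2.167]
force: [-5.1, 3.2, -8.3]
grip_width: -0.0002
```

```bash
python3 ang.py; python3 sw.py 1; python3 st.py
```

```text
(np.float64(-86.71555440928267), np.float64(0.14424888485312984), np.int32(134)) (np.float64(-55.19231762945574), np.float64(0.14521765548156487), np.int32(127)) swing deg 31.523236779826938 rad 0.5501842726937549
row [ 0.001 -0.142 -0.   ] [-0.763 -0.001 -0.646]
radius 0.08124769468981602 ang 123.16501024534617
8.025 q [-1.312  0.842  0.76   2.35   0.96   0.395 -1.06 ] P [0.464 0.019 0.122] [-179.887   49.757  124.066] F [-4.522  2.142 -7.358] M [ 2.039  1.615 -0.349] 3.5505068409255006e-05
```

Call:
servo_tool --rows '[[[0,-0.07,0,-0.38,0,-0.32],[0,0,0,0,0,0]]]'

```text
clock: 8.28
position: [0.4633, 0.019, 0.1218]
tool_rot: [-3.141, 0.867, 2.174]
force: [-1.0, 4.6, -6.6]
grip_width: -0.0001
```

```bash
python3 look.py 8 0.55; python3 ang.py
```

```text
8.275 F [-1.0056  4.6267 -6.5664] q [-1.32  0.85  0.77  2.36  0.98  0.38 -1.07] rot [-179.9553   49.6977  124.5787]
ring centre in tool (mm) [18.9289 -1.9872 -7.0912]
(np.float64(-86.71555440928267), np.float64(0.14424888485312984), np.int32(134)) (np.float64(-55.31317203456325), np.float64(0.14504018033057647), np.int32(128)) swing deg 31.402382374719423 rad 0.5480749654090897
```

View pics/c8.png

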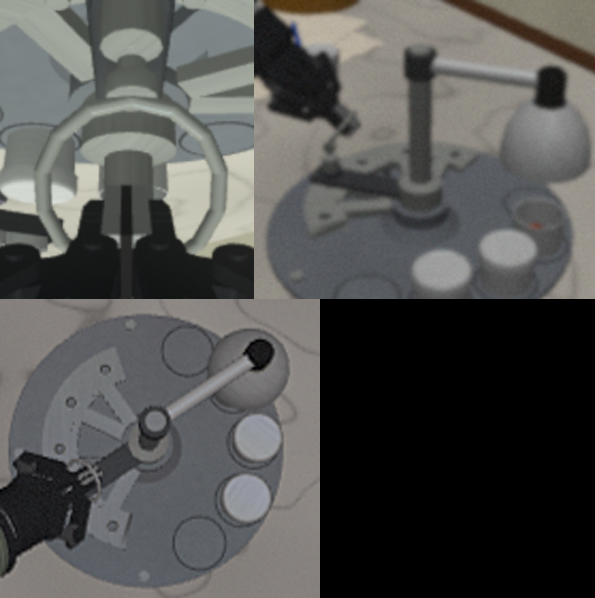

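Call:
servo_tool --rows '[[[0.15,0,0.13,0,0,0],[0.23,0,0.19,0,0,0],[0,0,0,0,0,0]]]'

```text
clock: 8.85
position: [0.4627, 0.0185, 0.1168]
tool_rot: [-3.139, 0.868, 2.176]
force: [-0.4, 3.8, -6.2]
grip_width: -0.0001
```

```bash
python3 st.py; python3 ang.py
```

```text
8.85 q [-1.321  0.865  0.772  2.359  0.983  0.364 -1.087] P [0.463 0.019 0.117] [-179.85    49.734  124.677] F [-0.415  3.779 -6.208] M [2.06  1.165 0.201] -0.00013169954737747493
(np.float64(-86.71555440928267), np.float64(0.14424888485312984), np.int32(134)) (np.float64(-55.00621790817407), np.float64(0.1448907661210507), np.int32(130)) swing deg 31.709336501108602 rad 0.5534323255671637
```

Call:
servo_tool --rows '[[[0.23,0,0.19,0,0,0],[0,0,0,0,0,0]]]'

```text
clock: 9.15
position: [0.4626, 0.0186, 0.1138]
tool_rot: [-3.139, 0.868, 2.176]
force: [-0.9, 3.2, -5.0]
grip_width: 0.0001
```

Call:
servo_tool --rows '[[[0.23,0,0.19,0,0,0],[0,0,0,0,0,0]]]'

```text
clock: 9.4
position: [0.4626, 0.018, 0.1112]
tool_rot: [-3.139, 0.869, 2.175]
force: [-0.5, 0.9, -0.3]
grip_width: -0.0001
```

Call:
servo_tool --rows '[[[0.23,0,0.19,0,0,0],[0.15,0,0.13,0,0,0],[0,0,0,0,0,0]]]'

```text
clock: 9.78
position: [0.4626, 0.0186, 0.1059]
tool_rot: [-3.139, 0.868, 2.176]
force: [0.8, 0.3, 0.4]
grip_width: -0.0
```

```bash
python3 look.py 9 0.559; python3 ang.py
```

```text
9.775 F [0.8183 0.3131 0.4164] q [-1.32  0.9   0.77  2.36  1.    0.33 -1.12] rot [-179.8592   49.7314  124.6621]
ring centre in tool (mm) [  6.7325  -2.098  -17.3501]
(np.float64(-86.71555440928267), np.float64(0.14424888485312984), np.int32(134)) (np.float64(-54.94524664618507), np.float64(0.1447943427604236), np.int32(131)) swing deg 31.770307763097605 rad 0.5544964748379678
```

View pics/c9.png

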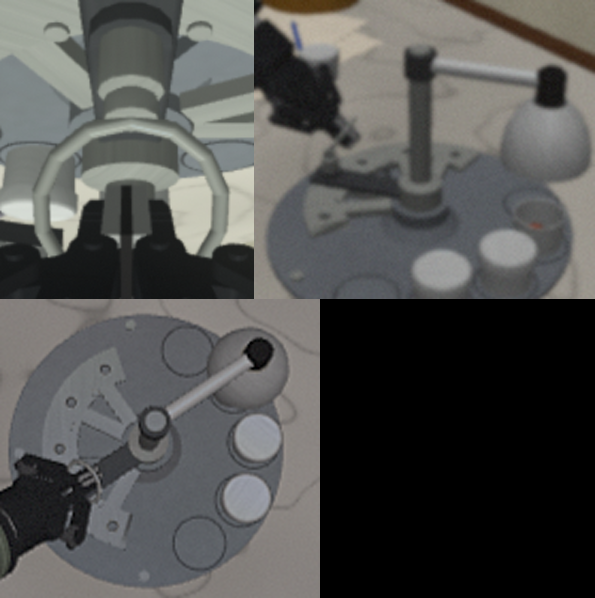

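Call:
servo_tool --rows '[[[0.1,0,0,0,0,0],[0,0,-1.0,0,0,0],[0,0,-1.5,0,0,0],[0,0,-2.0,0,0,0],[0,0,0,0,0,0]]]'

```text
clock: 10.6
position: [0.4429, 0.0486, 0.1344]
tool_rot: [3.141, 0.866, 2.175]
force: [0.2, -0.4, 0.5]
grip_width: -0.0001
```

Call:
servo_tool --rows '[[[0,0,-2.5,0,0,0],[0,0,-3.5,0,0,0],[0,0,-4.0,0,0,0],[0,0,-3.0,0,0,0],[0,0,0,0,0,0]]]'

```text
clock: 11.22
position: [0.387, 0.1305, 0.2185]
tool_rot: [3.14, 0.866, 2.175]
force: [1.1, 0.0, -0.3]
grip_width: -0.0002
```

```bash
python3 look.py 10 0.559; python3 ang.py;python3 - <<'E'
from h import *
from workcell import bot
P,R=pose(bot.observe());f=bot.grab_frame('wrist')
P1,_=target(.559);print('ring pred home',wproj(f,P,R,P1),'lift 8',wproj(f,P,R,P1+[0,0,.008]))
S=bot.grab_frame('side');print('side ring home',proj(S,P1),'lift8',proj(S,P1+[0,0,.008]))
cv2.imwrite('pics/w10.png',cv2.resize(f['image'][60:260,220:420,::-1],None,fx=3,fy=3,interpolation=cv2.INTER_CUBIC))
cv2.imwrite('pics/s10.png',cv2.resize(S['image'][160:280,235:395,::-1],None,fx=5,fy=5,interpolation=cv2.INTER_CUBIC))
E
```

```text
11.225 F [ 1.0937  0.0151 -0.3006] q [-1.58  0.52  0.65  2.26  0.66  0.9  -0.87] rot [179.9224  49.6389 124.6217]
ring centre in tool (mm) [  5.0541  -3.6979 158.5033]
(np.float64(-86.71555440928267), np.float64(0.14424888485312984), np.int32(134)) (np.float64(-54.90235145045219), np.float64(0.14477837067133478), np.int32(130)) swing deg 31.813202958830487 rad 0.555245137236794
ring pred home [312.73960889 185.89256381] lift 8 [312.71005406 193.10832494]
side ring home [264.90331495 203.95521481] lift8 [264.74639288 201.21084661]
```

View pics/c10.png

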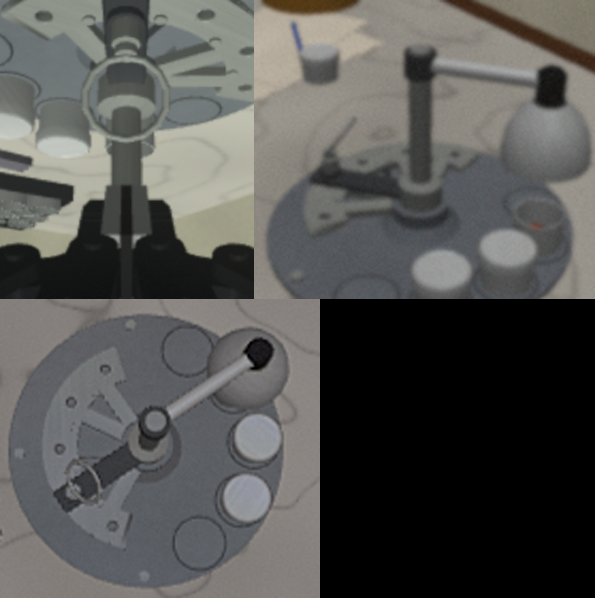

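View pics/w10.png

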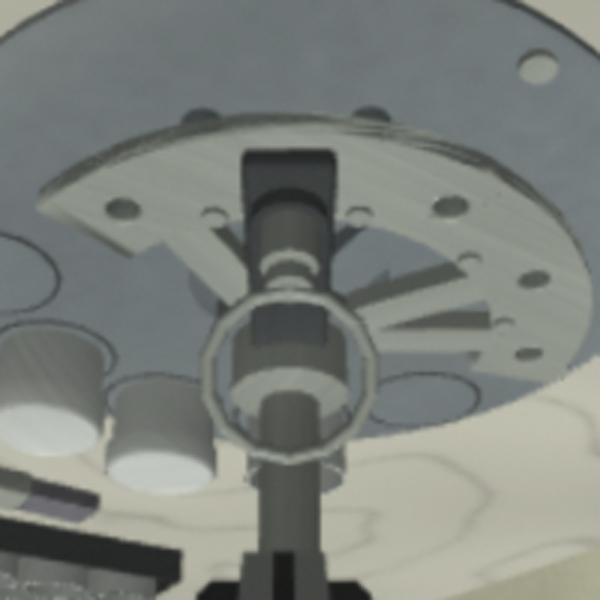

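View pics/s10.png

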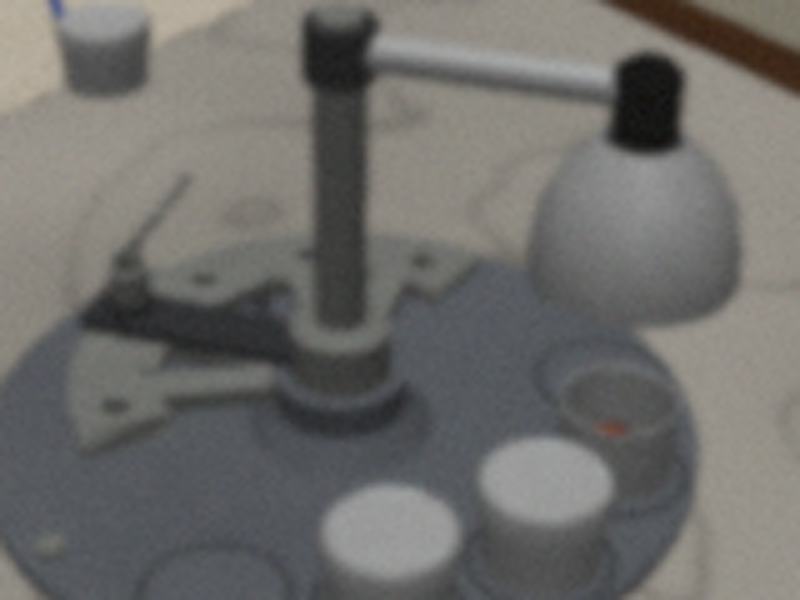

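Call:
servo_tool --rows '[[[0.2,-0.15,-1.9,0,0,0],[0.2,-0.15,-1.9,0,0,0],[0,0,0,0,0,0],[0,0,0,0,0,0]]]'

```text
clock: 12.02
position: [0.3666, 0.1528, 0.2396]
tool_rot: [-3.139, 0.868, 2.175]
force: [0.2, 0.2, 0.6]
grip_width: -0.0
```

Run:
```python
from h import *
from workcell import bot
s=bot.observe();P,R=pose(s);f=bot.grab_frame('wrist');cv2.imwrite('pics/wrist11.png',f['image'][:,:,::-1])
P1,_=target(.559);print('tool',R.T@(P1-P)*1000,'pred',wproj(f,P,R,P1),s['clock'])
# initial
import math
Pa=np.array([.495,.2,.239]);Ra=Ro.from_euler('xyz',np.deg2rad([-179.921,49.953,92.89])).as_matrix();P0,_=target(0);print('tool0',Ra.T@(P0-Pa)*1000,wproj(f,Pa,Ra,P0))
a=cv2.imread('pics/wrist1.png')[125:225,270:360];b=f['image'][125:225,270:360,::-1]
cv2.imwrite('pics/cmp11.png',np.hstack([cv2.resize(a,None,fx=4.4,fy=5,interpolation=cv2.INTER_CUBIC),cv2.resize(b,None,fx=4.4,fy=5,interpolation=cv2.INTER_CUBIC)]))
```

```text
tool [  2.09629903   1.12731526 194.99340024] pred [315.37700434 182.56808053] 12.025
tool0 [4.89385317e-01 1.64940749e-01 1.96801733e+02] [314.50657242 183.66776396]
```

View pics/cmp11.png

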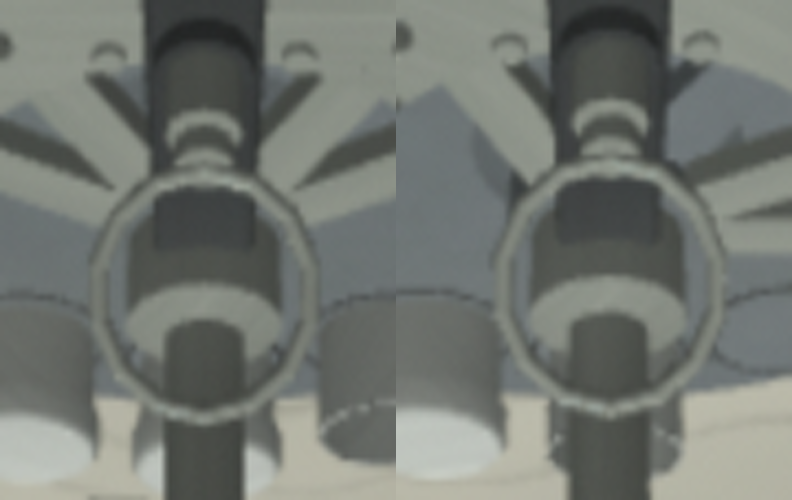

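Run:
```python
from h import *
from workcell import bot
f=bot.grab_frame('top');a=cv2.imread('pics/top0.png')[:,:,::-1].astype(int);b=f['image'].astype(int)
for n,(x0,x1,y0,y1) in dict(spare=(160,196,160,192),shut=(358,390,228,260),brush=(432,458,200,272)).items():
    print(n,np.abs(a-b)[y0:y1,x0:x1].mean().round(2))
bot.job_done(); print(bot.observe()['clock'])
```

```text
spare 6.31
shut 5.56
brush 5.44
the job is handed in; nothing more can be done
the job is handed in; nothing more can be done
```

The lamp is now over the open tin and the index pin is home in the next hole. The job was handed in at about 12 s of the 54 s.

**What I did:** I shut the gripper and put its closed fingertips through the pull ring as one finger. I lifted the pin about 11 mm, then swung the arm one hole anticlockwise, which moves the lamp away from the robot to the open tin. I lowered the ring until the finger came free, then backed the finger out by about 19 cm.

**Last checks:**
- **Swing:** the top camera measured 31.8° against the nominal 32°, about 4 mrad short and within the stated play.
- **Pin:** the finger lost contact with the ring at the same height (about 0.111 m) where it had first touched it. Wrist pictures before and after, from nearly the same relative pose, show the same gap between bush and ring, so the pin is down.
- **Force:** the force readings after each move stayed around 10 N or less.
- **Tins and brush:** in the pictures I saw no tin moved. A rough pixel comparison of the spare tin, the shut tin and the brush gave small, even differences (5 to 6 grey levels). I took these for image noise, but I had no baseline to confirm that.

**Disagreement:** before lowering, the tool pose gave a swing of about 31.4° and the camera 31.4 to 31.7°. The pin went into the hole anyway, without a nudge.

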